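# Pin the extension frame of a glass rack

### The job

The extension frame on this glass rack is pinned at one corner only, and the hole at its open corner is out of line with the hole in the base underneath. Lift the tapered pin with the orange grip out of its caddy and drive it down through both holes so that it draws frame and base into line: keep hold of it and let it follow the holes sideways, never forcing it, until its collar is fully home on the frame, then let go. Leave the bottle and the tumblers where they stand.

Things in the scene. Friction and masses are not known exactly. Their poses are not given: they have to be found in the camera images.
- pin_grip (a point): Point on the axis of the loose tapered pin, half-way up its orange grip: the place to grasp it. The grip is round, 24 mm across, 37 mm tall (19 mm below this point to 18 mm above), with thin black rings. The pin starts upright in the caddy, its collar resting on the caddy's top. About 90 g. z points up the pin.
- pin_seat (a point): Point on the pin's axis at the underside of its orange collar (34 mm across, 5 mm thick), 24 mm below pin_grip and 95 mm above the tip. z points up the pin. The collar is home when it lies on the frame's top face at frame_hole; its landing there is hard.
- pin_tip (a point): The pin's rounded tip, 4 mm across, on its axis, 119 mm below pin_grip. From here the bare aluminium shank tapers out over 45 mm to 20.6 mm across, and stays so for the 50 mm up to the collar. z points up the pin.
- frame_hole (a point): Centre of the mouth of the upright 22 mm hole at the frame's open corner, on its top face, 140 mm above the table. The hole goes through the frame's 40 mm tall, 40 x 40 mm post. Under it starts the base's 22 mm hole, 100 mm deep, place not measured: 4 to 8 mm out of line, not always the same way, but a tip coming down the middle of the frame's hole enters it. x, y along the rack's sides, z up.
- frame_mid (a point): Centre of the top of the light grey extension frame (250 x 500 x 40 mm, green dividers) on the base (100 mm high); x across, y along. frame_hole lies 105 mm to -x, 230 mm to +y. Pushed sideways with some 5 N the frame slides on the base, up to 10 mm at the hole, and stays; the base stands fast. A pin held stiffly wedges; one that yields to the side force centres itself, rubbing with up to 12 N.
- caddy: Dark grey block with a green band, 110 x 56 mm (foot 126 x 72 mm) and 100 mm high, that stands fast. Origin: centre of its underside, z up, x along its length. Two upright 22 mm sockets in its top, 30 mm either way along x; the pin stands in the one at -x, 95 mm deep, the other is empty.
- beer_bottle_mid (a point): Brown glass bottle with a black cap, 60 mm across and 230 mm tall, loose; this point is on its axis, half-way up. Leave it alone.
- tumbler_far_mid (a point): Clear glass tumbler, 72 mm across the rim and 95 mm tall, loose, on the far side of the caddy from the rack; this point is on its axis, half-way up. Leave it alone.
- tumbler_near_mid (a point): Amber glass tumbler, 68 mm across the rim and 85 mm tall, loose, between the robot and the rack; this point is on its axis, half-way up. Leave it alone.
Not all that is in view belongs to the job. There is more than one size of the part that bears pin_grip; the job needs the middle-sized.

How it is judged:
On the way:
1. with the fingers still on it, the pin is home: its collar within 2.5 mm of the frame's top at the hole (z of pin_seat in the frame of frame_hole below 0.0025 m and horizontal distance between pin_seat and frame_hole below 0.004 m and contact force between the fingers and pin above 1 N), for 0.1 s.
At the end, for the whole second after the job is handed in: The pin stands upright (within 0.06 rad) and at rest in the hole of the frame's open corner, through frame and base, its collar within 2.5 mm of the frame's top face and within 4 mm of the hole's centre, and it is released (z of pin_seat in the frame of frame_hole below 0.0025 m and horizontal distance between pin_seat and frame_hole below 0.004 m and angle between pin_seat's own z axis and vertical below 0.06 rad and linear speed of pin below 0.01 m/s); the robot touches nothing.
It fails at once if the pin is forced sideways: it bears on the hole in the rack base's corner post with more than 25 N (contact force between pin and base_corner above 25 N).
It fails at once if the pin is rammed: it presses on the rack, frame and base together, with more than 45 N (contact force between pin and rack above 45 N).
It fails at once if the bottle or a tumbler is shifted by more than 20 mm (distance of any of beer_bottle_mid, tumbler_far_mid, tumbler_near_mid from where it was at the start of the episode above 0.02 m).
It also fails if it takes over 54 s, if anything falls off the work surface, if the arm or the gripper's body presses on something with over 40 N, if the wrist force passes 120 N, or if a joint passes its speed limit or range.

### The arm

A 7-joint arm with a two-finger parallel gripper is mounted at the origin on the work surface. World frame = base frame: x ahead of the robot, y to its left, z up, the work surface at z = 0. Lengths are in m, angles in rad, forces in N, time in s.
With the tool pointing down it reaches from about 0.425 to 0.975 m from the base axis. Payload 16.7 kg.
Tool frame: the origin (TCP) lies midway between the tips of the shut fingers; the grasp point (between the pads) lies 19 mm behind it; z points along the fingers, y is the direction in which the jaws open and shut (so a half turn about z gives the same grasp; the last joint's range is limited). The gripper opens to 85 mm and grips with 20 to 120 N. Pads are 22 mm wide; open, the fingers measure 114 mm over their backs; the gripper's body (76 mm by 85 mm) begins 54 mm behind the grasp point. The pads swing forward as they close: fully open they stand 13 mm farther back than shut.
Start: joints at [-0.149, 0.426, 0.074, 1.606, -0.034, 1.111, -0.067], TCP at [0.675, -0, 0.231] pointing down, gripper open.
Joint ranges: [-2.85, 2.85], [-0.5, 2.14], [-1.23, 1.37], [0.21, 2.46], [-1.02, 4.16], [0.16, 2.05], [-2.73, 2.73]. Speed limits (rad/s): [1.89, 1.89, 2.39, 2.39, 3.01, 3.01, 3.01].

### API

Orientations are given as a unit quaternion [w, x, y, z].
In Python, from plant import robot, vision, order gives the robot as it stands. The module is installed in compiled form; this text tells all that it offers.
- The arm moves only by the shell command python3 -m pendant 'ROWS' [FORCE]. ROWS is JSON, a list of rows, each a list of 7 numbers: the turn, a rotation vector about the tool's x, y, z in rad, then the shift along the tool's x, y, z in mm, then the closure, from -1 (fully open) to 1 (shut). A call has 1 to 5 rows; each row shifts and turns the pose as measured when the row begins, along the tool's axes as they then stand; what a row does not reach is not made up. A row lasts 1/10 s, in which the tool goes at most 50 mm and 8.59 degrees, less where a joint would pass 70% of its speed; a pose out of reach is approached as far as the arm can. A call with a gripper value outside its range is refused whole. The fingers move at their own pace and stop on an object; FORCE is the grip in N (left out, the last holds). Time passes only in rows, so rows that do not move let the fingers close. It gives the time, the measured TCP pose, the force and the opening at its end, in the units of the state.
- robot.get_state(): the state, without advancing time (a new reading comes with each control period).
- vision.grab_frame(name): name is "scene" or "side" or "wrist"; returns the picture (384x512x3 uint8, blue, green, red); there is no depth.
- vision.get_calibration(name): a dict with "fx", "fy", "cx", "cy" (pixels), "view" (4x4, takes a point from world to camera coordinates). Camera axes: x right, y down, z forward; pixel columns grow to the right and rows downward; lengths in m; the calibration is good to about 2 mm. A picture is of the moment at which its call begins: read the wrist's pose just before it. get_calibration takes no time and is no camera call; for the wrist camera it gives the pose at the moment of the call.
- order.close_job(): hands the job in, once; it reports no verdict.
The state is a dict: "time": time; "q": joint angles; "qvel": joint speeds; "tau": joint torques, N m; "eef_pos": TCP position; "tool_rot": TCP orientation; "force": force on the tool from outside, world axes, zero at the start; "moment": the same for the moment, N m; "width": finger opening in m.
Only numpy, scipy, OpenCV 4.12 (cv2) and the standard library are available. Lean on these libraries where they do the work, as an engineer would, in place of code of your own. Each camera call takes 0.05 s, during which the arm holds its last target. There are 200 camera calls.

## Working session

There is one attempt and no reset: what is moved stays moved. The work goes in short steps, Python scripts to look and compute and a shell command to move; the robot and the scene stay as the last step left them, time stands still between calls to the robot, and variables do not carry over. Pictures are saved under pics/ and viewed, about 8 in all and at most 12, crops included, and the job is handed in when it is done.

```bash
mkdir -p pics && cat > h.py <<'E'
import numpy as np, cv2
from plant import robot, vision, order
def cal(n):
    c=vision.get_calibration(n); return c
def proj(c,p):
    q=np.array(c["view"])@np.r_[p,1]; return np.array([c["fx"]*q[0]/q[2]+c["cx"],c["fy"]*q[1]/q[2]+c["cy"]])
def ray(c,uv):
    V=np.array(c["view"]);R=V[:3,:3];o=-R.T@V[:3,3]
    d=R.T@np.array([(uv[0]-c["cx"])/c["fx"],(uv[1]-c["cy"])/c["fy"],1]);return o,d/np.linalg.norm(d)
def plane(c,uv,z):
    o,d=ray(c,uv);return o+d*(z-o[2])/d[2]
def tri(rs):
    A=sum(np.eye(3)-np.outer(d,d) for o,d in rs);b=sum((np.eye(3)-np.outer(d,d))@o for o,d in rs)
    p=np.linalg.solve(A,b);return p,[np.linalg.norm(np.cross(p-o,d)) for o,d in rs]
E
python3 - <<'E'
from h import *
print(robot.get_state())
a=vision.grab_frame("scene");b=vision.grab_frame("side");w=vision.grab_frame("wrist")
for n,i in zip("abw",(a,b,w)): cv2.imwrite(f"pics/{n}0.png",i)
for n in("scene","side","wrist"): print(cal(n))
E
```

```text
{'time': 0.0, 'q': array([-0.14951363,  0.4267297 ,  0.07381694,  1.6066216 , -0.03406952,
        1.11079534, -0.0671087 ]), 'qvel': array([ 9.38381435e-04,  3.86833295e-04, -5.93040745e-04,  6.70604242e-04,
       -1.48003488e-03,  3.09393539e-05,  4.26119259e-04]), 'tau': array([ 7.16691302e-04, -9.49842310e+01,  3.76242042e+00, -4.63523841e+01,
        1.94300286e-02,  1.01335210e-02,  2.85131875e-06]), 'eef_pos': array([ 6.74585347e-01, -8.42153955e-06,  2.30604684e-01]), 'tool_rot': array([-4.17961929e-04,  7.07100522e-01,  7.07112743e-01, -4.95118875e-04]), 'force': array([0.44301463, 0.0095543 , 0.04870071]), 'moment': array([ 0.04305247, -0.01735347, -0.02836938]), 'width': 0.08528899909644169}
{'fx': 448.9518280388304, 'fy': 448.9518280388304, 'cx': 264.8365985282369, 'cy': 195.64766388802306, 'view': array([[-0.80114864,  0.59839883,  0.00892704,  0.3328406 ],
       [ 0.44703149,  0.60827927, -0.65586522, -0.28596085],
       [-0.39789911, -0.52145486, -0.75482523,  1.40056726],
       [ 0.        ,  0.        ,  0.        ,  1.        ]])}
{'fx': 456.3087141570188, 'fy': 456.3087141570188, 'cx': 260.8733674620495, 'cy': 193.84259023368202, 'view': array([[ 0.9180349 , -0.39625042, -0.01405441, -0.46588764],
       [-0.28314032, -0.63034276, -0.72284131,  0.33775535],
       [ 0.27756708,  0.66757292, -0.69087112,  0.80502574],
       [ 0.        ,  0.        ,  0.        ,  1.        ]])}
{'fx': 269.56870077964555, 'fy': 269.56870077964555, 'cx': 255.03367800349483, 'cy': 194.07690334469612, 'view': array([[ 9.99999168e-01, -1.22266463e-04, -1.28436463e-03,
        -6.75484784e-01],
       [ 2.30632893e-04, -9.62523568e-01,  2.71197948e-01,
        -3.49787102e-02],
       [-1.26938964e-03, -2.71198019e-01, -9.62522739e-01,
         3.78744975e-01],
       [ 0.00000000e+00,  0.00000000e+00,  0.00000000e+00,
         1.00000000e+00]])}
```

View pics/a0.png

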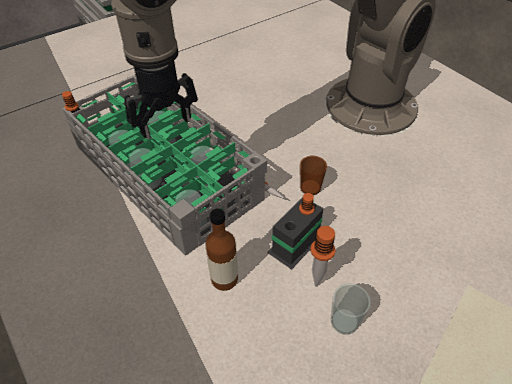

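View pics/b0.png

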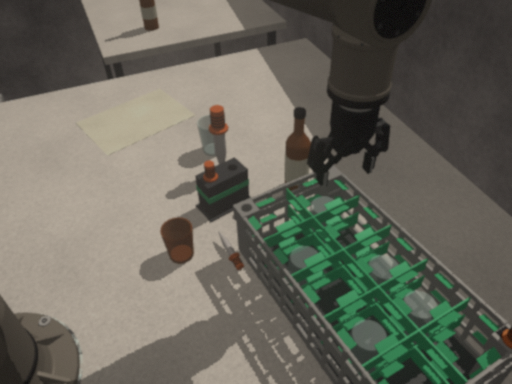

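Scene view: the open corner hole is near (255,159), the caddy pin near (308,203), a larger pin stands at (324,245), and a small one lies near (270,190). In the side view the hole is near (246,208) and the caddy pin near (210,170). Next I zoom in.

```bash
python3 - <<'E'
import cv2,numpy as np
a=cv2.imread("pics/a0.png");b=cv2.imread("pics/b0.png")
A=cv2.resize(a[140:280,235:375],(560,560)[::1],interpolation=2)[:, :400] if 0 else cv2.resize(a[140:290,230:350],(400,500),interpolation=cv2.INTER_CUBIC)
B=cv2.resize(b[95:245,180:300],(400,500),interpolation=cv2.INTER_CUBIC)
cv2.imwrite("pics/ab.png",np.hstack([A,B]))
for n,i in(("a",a),("b",b)):
    h=cv2.cvtColor(i,cv2.COLOR_BGR2HSV)
    m=cv2.inRange(h,(3,170,110),(14,255,255))
    k,l,s,c=cv2.connectedComponentsWithStats(m)
    for j in range(1,k):
        if s[j][4]>15: print(n,s[j],c[j].round(1))
E
```

```text
a [62 91  9  8 51] [66.3 94.4]
a [ 65 106  13   5  39] [ 70.3 107.9]
a [303 193  10  10  85] [307.5 197.6]
a [299 205  16  10  71] [305.5 210.2]
a [317 226  18  18 259] [325.  234.4]
a [311 241  24  20 180] [320.9 253.4]
```

View pics/ab.png

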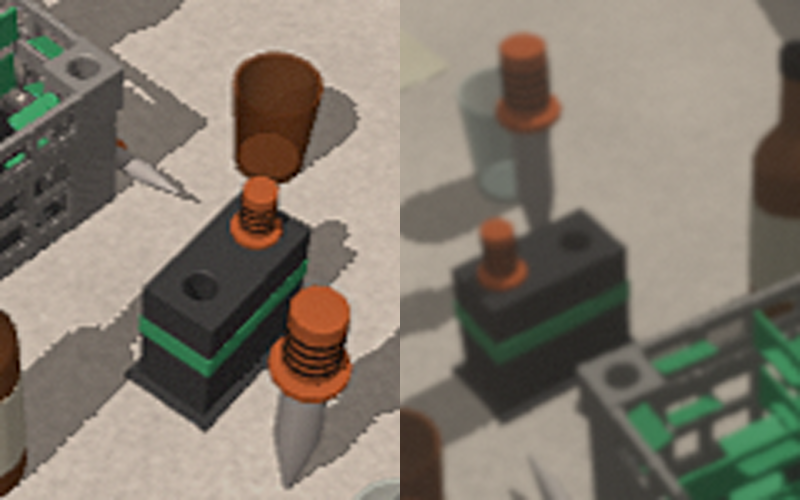

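View pics/w0.png

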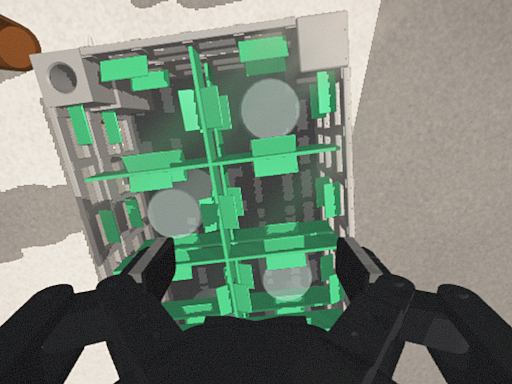

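The caddy pin's grip top is at crop (261,188) in scene and (96,228) in side; its collar is at (256,230) and (101,270). The hole is at crop (82,69) in scene, (224,375) in side, and (63,78) in wrist. The large decoy stands beside the caddy. Now I triangulate.

```bash
python3 - <<'E'
from h import *
s,b,w=cal("scene"),cal("side"),cal("wrist")
A=lambda u,v:ray(s,(230+u*.3,140+v*.3)); B=lambda u,v:ray(b,(180+u*.3,95+v*.3))
for n,r in dict(hole=[A(82,69),B(224,375),ray(w,(63,78))],grip_top=[A(261,189),B(96,228)],collar=[A(256,230),B(101,272)],
 socket=[A(200,288),B(174,242)],big_top=[A(320,305),B(124,45)],big_collar=[A(311,372),B(127,108)],big_tip=[A(290,487),B(140,225)],
 ).items():
    p,e=tri(r);print(n,p.round(4),np.round(e,4))
print("tumn base",plane(s,(311,190),0),"bottle",plane(s,(223,285),0), plane(s,(218,213),.23))
print("frame corners far", [plane(w,q,.14).round(3) for q in((63,78),(32,55),(80,50),(95,100),(347,12),(297,18))])
E
```

```text
hole [0.5217 0.1004 0.1373] [0.001  0.0011 0.0015]
grip_top [0.4954 0.2607 0.14  ] [0.0001 0.0001]
collar [0.4958 0.2616 0.0997] [0.0004 0.0004]
socket [0.5542 0.2749 0.096 ] [0.0002 0.0002]
big_top [0.5607 0.3793 0.1962] [0.001 0.001]
big_collar [0.5616 0.3845 0.1378] [0.0006 0.0006]
big_tip [0.5663 0.3907 0.0191] [0.002 0.002]
tumn base [0.38702118 0.16165129 0.        ] bottle [0.72266354 0.25900231 0.        ] [0.7096614  0.24835986 0.23      ]
frame corners far [array([0.522, 0.1  , 0.14 ]), array([0.501, 0.117, 0.14 ]), array([0.539, 0.12 , 0.14 ]), array([0.545, 0.083, 0.14 ]), array([0.745, 0.146, 0.14 ]), array([0.708, 0.142, 0.14 ])]
```

```bash
python3 -m pendant '[[0,0,0,37,-25,-5,-1],[0,0,0,37,-25,-5,-1],[0,0,0,37,-25,-4,-1],[0,0,0,37,-25,-4,-1],[0,0,0,37,-25,-4,-1]]' 40
python3 -m pendant '[[0,0,0,38,-27,0,-1],[0,0,0,34,-24,0,-1],[0,0,0,0,0,0,-1],[0,0,0,0,0,0,-1]]'
```

```text
time: 0.65
eef_pos: [0.5479, 0.1838, 0.2506]
tool_rot: [0.0, 0.711, 0.703, -0.003]
force: [1.2, 0.2, 0.1]
width: 0.0853
time: 1.05
eef_pos: [0.4909, 0.265, 0.2511]
tool_rot: [-0.001, 0.708, 0.706, -0.002]
force: [-0.4, -0.8, -0.1]
width: 0.0854
```

```bash
python3 - <<'E'
from h import *
c=cal("wrist");i=vision.grab_frame("wrist");cv2.imwrite("pics/w1.png",i)
h=cv2.cvtColor(i,cv2.COLOR_BGR2HSV);m=cv2.inRange(h,(3,170,90),(16,255,255))
k,l,s,ce=cv2.connectedComponentsWithStats(m)
for j in range(1,k):
    if s[j][4]>30: print(s[j],ce[j].round(1),plane(c,ce[j],.142).round(4))
print("expected top px",proj(c,(.4956,.261,.142)),"tcp",robot.get_state()["eef_pos"])
E
```

```text
[244 173  30  35 662] [258.2 190.5] [0.4946 0.2665 0.142 ]
[489 182  23  25 197] [500.  193.6] [0.728  0.2632 0.142 ]
[171 224  30  28 523] [186.  237.6] [0.4212 0.2169 0.142 ]
expected top px [259.21040698 195.98287155] tcp [0.49079984 0.26523842 0.25105514]
```

View pics/w1.png

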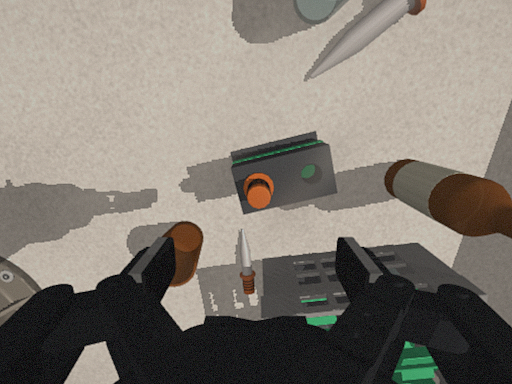

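The wrist view confirms the pin top at about (259,196), where (259,196) was predicted. So the pin is at (0.4956, 0.261). I descend and grip.

```bash
python3 -m pendant '[[0,0,0,-4,5,35,-1],[0,0,0,0,0,35,-1],[0,0,0,0,0,35,-1],[0,0,0,0,0,25,-1],[0,0,0,0,0,5,-1]]' 40
python3 - <<'E'
from h import *
st=robot.get_state();print(st["eef_pos"],st["force"],(np.array([.4956,.261,.109])-st["eef_pos"])*1000)
E
```

```text
time: 1.6
eef_pos: [0.5003, 0.2564, 0.1131]
tool_rot: [0.0, 0.71, 0.704, -0.0]
force: [-0.8, 0.5, 0.1]
width: 0.0853
[0.50028995 0.25639902 0.11310653] [-0.81328886  0.54232247  0.09573063] [-4.68994634  4.60098432 -4.10653097]
```

```bash
python3 -m pendant '[[0,0,0,4,-4,2,-1],[0,0,0,0,0,0,-1]]' 
python3 -m pendant '[[0,0,0,0,0,0,0.2],[0,0,0,0,0,0,0.5],[0,0,0,0,0,0,1],[0,0,0,0,0,0,1],[0,0,0,0,0,0,1]]' 40
```

```text
time: 1.8
eef_pos: [0.497, 0.2594, 0.1113]
tool_rot: [0.001, 0.711, 0.703, -0.001]
force: [0.2, 0.2, 0.1]
width: 0.0857
time: 2.3
eef_pos: [0.4959, 0.2605, 0.1154]
tool_rot: [-0.0, 0.711, 0.703, -0.0]
force: [-13.8, -1.4, 6.9]
width: 0.0229
```

```bash
python3 -m pendant '[[0,0,0,0,0,0,1],[0,0,0,0,0,0,1],[0,0,0,0,0,0,1]]' 40
```

```text
time: 2.6
eef_pos: [0.4953, 0.2608, 0.116]
tool_rot: [-0.0, 0.711, 0.703, -0.0]
force: [0.2, 0.1, -1.5]
width: 0.0227
```

```bash
python3 - <<'E'
from h import *
i=vision.grab_frame("scene");j=vision.grab_frame("side")
A=cv2.resize(i[130:280,250:370],(400,500),interpolation=2);B=cv2.resize(j[95:245,150:270],(400,500),interpolation=2)
cv2.imwrite("pics/g1.png",np.hstack([A,B]))
E
```

```text
(no output)
```

View pics/g1.png

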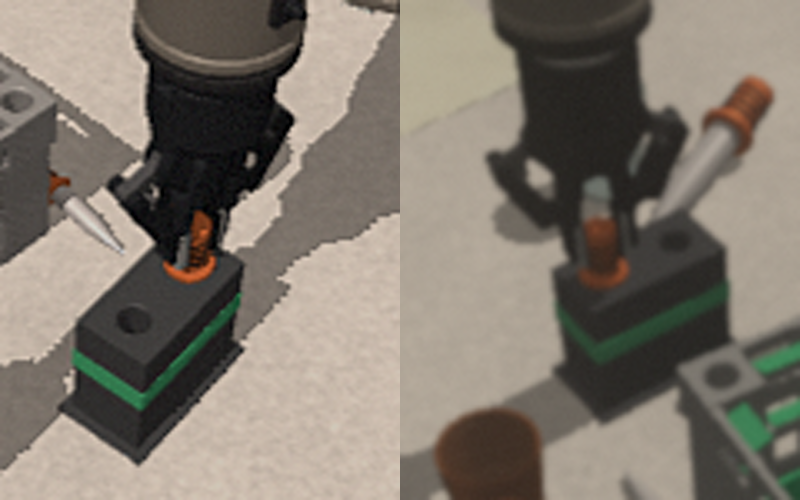

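The pads are on the grip, with the collar still on the caddy and about no lateral force. The large decoy is toppling away by itself in the side view. I lift straight up.

```bash
python3 -m pendant '[[0,0,0,0,0,-20,1],[0,0,0,0,0,-35,1],[0,0,0,0,0,-35,1],[0,0,0,0,0,-35,1],[0,0,0,0,0,-30,1]]' 60
python3 -m pendant '[[0,0,0,0,0,-10,1],[0,0,0,0,0,0,1],[0,0,0,0,0,0,1]]'
```

```text
time: 3.2
eef_pos: [0.4951, 0.2594, 0.272]
tool_rot: [-0.001, 0.711, 0.703, -0.003]
force: [-1.0, 0.6, -0.6]
width: 0.0223
time: 3.5
eef_pos: [0.4966, 0.2599, 0.2856]
tool_rot: [0.0, 0.711, 0.703, 0.0]
force: [-0.9, 0.5, -1.2]
width: 0.022
```

```bash
python3 -m pendant '[[0,0,0,-35,5,0,1],[0,0,0,-40,7,0,1],[0,0,0,-40,6,0,1],[0,0,0,-32,5,0,1],[0,0,0,0,0,0,1]]'
python3 -m pendant '[[0,0,0,0,0,0,1],[0,0,0,0,0,0,1]]'
python3 - <<'E'
from h import *
st=robot.get_state();p=st["eef_pos"];print(p,st["force"])
ims=[];
for n in("wrist","scene","side"):
    c=cal(n);i=vision.grab_frame(n);cv2.imwrite(f"pics/{n}2.png",i)
    uv=proj(c,(.5217,.1004,.14));x,y=int(uv[0]),int(uv[1]);print(n,uv, "tip exp",proj(c,p-[0,0,.111]))
    x0=min(max(x-65,0),382);y0=min(max(y-110,0),224);print(x0,y0)
    ims.append(cv2.resize(i[y0:y0+160,x0:x0+130],(260,320),interpolation=2))
cv2.imwrite("pics/h2.png",np.hstack(ims))
E
```

```text
time: 4.0
eef_pos: [0.5156, 0.1076, 0.2771]
tool_rot: [-0.002, 0.71, 0.704, -0.005]
force: [0.6, 0.3, -1.4]
width: 0.0223
time: 4.2
eef_pos: [0.5147, 0.1073, 0.2747]
tool_rot: [-0.003, 0.711, 0.704, -0.007]
force: [0.4, 1.0, -0.2]
width: 0.0221
[0.51473185 0.10734339 0.27468978] [ 0.36804201  0.9872692  -0.18726479]
wrist [262.27990784 191.47265285] tip exp [255.40805759 191.14041968]
197 81
scene [254.51691863 159.42868167] tip exp [258.72199565 152.38673921]
189 49
side [246.64060873 206.51661659] tip exp [241.65325457 196.87761065]
181 96
```

View pics/h2.png

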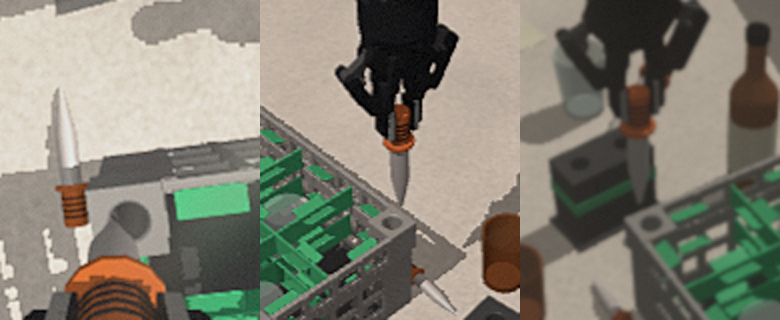

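Wrist crop: the pin tip is at (252,191) and the hole at (262,190). Scene: tip (259.5,150.5), hole (254,160). Side: tip (242,197.5), hole (246.5,207). All match the predictions. I work out the correction, tilt included.

```bash
cat >> h.py <<'E'
from scipy.spatial.transform import Rotation as Ro
def rot():
    q=robot.get_state()["tool_rot"];return Ro.from_quat(np.r_[q[1:],q[0]])
def adv(p):
    "shift mm in tool axes to bring TCP to p; levelling rotvec; hole-force in tool axes"
    R=rot();st=robot.get_state();z=R.as_matrix()[:,2];d=np.array([0,0,-1.])
    print("t",st["time"],"tcp",st["eef_pos"].round(4),"err mm",((p-st["eef_pos"])*1e3).round(1),"tool shift",(R.inv().apply(p-st["eef_pos"])*1000).round(1),"level",R.inv().apply(np.cross(z,d)).round(4),"F",st["force"].round(1),"Ftool",R.inv().apply(st["force"]).round(1),"M",st["moment"].round(2))
E
python3 - <<'E'
from h import *
s,b,w=cal("scene"),cal("side"),cal("wrist")
t,e=tri([ray(s,(259.5,150.5)),ray(b,(242,197.5)),ray(w,(252,191))]);print("tip",t,e)
H,e=tri([ray(s,(254,160)),ray(b,(246.5,207)),ray(w,(262.5,190.5))]);print("hole",H,e)
adv(np.array([.5217,.1004,.262]))
E
```

```text
tip [0.51247242 0.10627189 0.16503383] [np.float64(0.0018550636288642503), np.float64(0.0026009295070702747), np.float64(0.0023235417032013306)]
hole [0.5222221  0.10086625 0.13823782] [np.float64(0.0011386966534430805), np.float64(0.0006823147299187537), np.float64(0.0007624885379059654)]
t 4.35 tcp [0.5149 0.1081 0.2752] err mm [  6.8  -7.7 -13.2] tool shift [-7.6  7.1 13.2] level [-0.0122  0.0049  0.    ] F [ 0.8  0.1 -1.6] Ftool [0.1 0.8 1.6] M [ 0.01 -0.01  0.06]
```

```bash
python3 -m pendant '[[-0.012,0.005,0,-5,5,0,1],[0,0,0,-1,1,3,1],[0,0,0,0,0,0,1]]'
python3 - <<'E'
from h import *
ims=[]
adv(np.array([.5222,.1006,.262]))
p=robot.get_state()["eef_pos"]
for n in("wrist","scene","side"):
    c=cal(n);i=vision.grab_frame(n);cv2.imwrite(f"pics/{n}3.png",i)
    uv=proj(c,(.522,.1006,.14));x0,y0=int(uv[0])-32,int(uv[1])-50;print(n,x0,y0,uv,proj(c,p-[0,0,.11]))
    ims.append(cv2.resize(i[y0:y0+80,x0:x0+64],(256,320),interpolation=2))
cv2.imwrite("pics/h3.png",np.hstack(ims))
E
```

```text
time: 4.65
eef_pos: [0.5213, 0.1031, 0.2719]
tool_rot: [0.0, 0.709, 0.705, 0.001]
force: [0.3, 0.5, -1.3]
width: 0.0223
t 4.65 tcp [0.5213 0.1031 0.2719] err mm [ 0.9 -2.5 -9.9] tool shift [-2.5  0.9  9.9] level [ 0.0011 -0.0007 -0.    ] F [ 0.3  0.5 -1.3] Ftool [0.5 0.3 1.3] M [ 0.02 -0.02 -0.01]
wrist 222 138 [254.60803706 188.89438046] [253.83009294 192.07114169]
scene 222 109 [254.46233357 159.53182504] [255.28930701 153.10605744]
side 214 156 [246.74121717 206.40901258] [245.53856139 197.94125714]
```

View pics/h3.png

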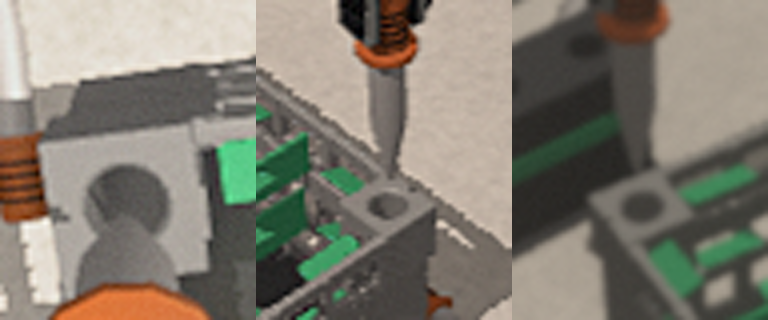

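The tip agrees with the TCP axis to about 2 mm, and the hole is at (0.522, 0.1006). I centre the pin and go down into the frame hole.

```bash
python3 -m pendant '[[0,0,0,-2,1,8,1],[0,0,0,0,0,8,1],[0,0,0,0,0,10,1],[0,0,0,0,0,10,1],[0,0,0,0,0,5,1]]'
python3 -c "
from h import *
adv(np.array([.5222,.1006,.211]))"
```

```text
time: 5.3
eef_pos: [0.5223, 0.1012, 0.2278]
tool_rot: [0.0, 0.709, 0.705, 0.001]
force: [-1.3, 0.2, -1.4]
width: 0.0224
t 5.3 tcp [0.5223 0.1012 0.2278] err mm [ -0.1  -0.6 -16.8] tool shift [-0.6 -0.1 16.8] level [ 0.0014 -0.0009 -0.    ] F [-1.3  0.2 -1.4] Ftool [ 0.2 -1.3  1.4] M [-0.04  0.   -0.02]
```

```bash
python3 -m pendant '[[0,0,0,0,0,6,1],[0,0,0,0,0,6,1],[0,0,0,0,0,4,1],[0,0,0,0,0,3,1]]'
python3 -c "
from h import *
adv(np.array([.5222,.1006,.186]))"
```

```text
time: 5.7
eef_pos: [0.522, 0.1012, 0.2064]
tool_rot: [-0.0, 0.709, 0.705, 0.0]
force: [-2.1, 0.1, 1.0]
width: 0.0222
t 5.7 tcp [0.522  0.1012 0.2064] err mm [  0.2  -0.6 -20.4] tool shift [-0.6  0.2 20.4] level [ 0.0002 -0.0005  0.    ] F [-2.1  0.1  1. ] Ftool [ 0.1 -2.1 -1. ] M [-0.06  0.49 -0.03]
```

```bash
python3 -m pendant '[[0,0,0,0,-1,2,1],[0,0,0,0,-1,2,1]]'
python3 -c "
from h import *
adv(np.array([.5222,.1006,.186]))"
```

```text
time: 5.9
eef_pos: [0.52, 0.1012, 0.2022]
tool_rot: [-0.0, 0.709, 0.705, 0.0]
force: [0.6, 0.7, -1.5]
width: 0.0224
t 5.9 tcp [0.52   0.1012 0.2022] err mm [  2.2  -0.6 -16.2] tool shift [-0.6  2.2 16.2] level [ 0.0005 -0.0006 -0.    ] F [ 0.6  0.7 -1.5] Ftool [0.7 0.6 1.5] M [-0.02 -0.18 -0.01]
```

Yielding removed the force. I continue in small steps.

```bash
python3 -m pendant '[[0,0,0,0,0,2,1],[0,0,0,0,0,2,1]]'
python3 -c "
from h import *
adv(np.array([.5222,.1006,.186]))"
python3 -m pendant '[[0,0,0,0,0,1,1]]'
python3 -c "
from h import *
adv(np.array([.5222,.1006,.186]))"
```

```text
time: 6.1
eef_pos: [0.5202, 0.1013, 0.1982]
tool_rot: [0.0, 0.709, 0.705, 0.001]
force: [1.0, -0.1, -0.2]
width: 0.0222
t 6.1 tcp [0.5202 0.1013 0.1982] err mm [  2.   -0.7 -12.2] tool shift [-0.7  2.  12.2] level [ 0.0013 -0.0008  0.    ] F [ 1.  -0.1 -0.2] Ftool [-0.1  1.   0.2] M [-0.    0.03  0.  ]
time: 6.2
eef_pos: [0.5202, 0.1013, 0.1971]
tool_rot: [0.0, 0.709, 0.705, 0.001]
force: [-0.1, 0.2, -0.8]
width: 0.0224
t 6.2 tcp [0.5202 0.1013 0.1971] err mm [  2.   -0.7 -11.1] tool shift [-0.7  2.  11.1] level [ 0.0013 -0.0009 -0.    ] F [-0.1  0.2 -0.8] Ftool [ 0.2 -0.1  0.8] M [ 0.02 -0.01  0.02]
```

```bash
python3 -m pendant '[[0,0,0,0,0,2,1],[0,0,0,0,0,2,1]]'
python3 -c "
from h import *
adv(np.array([.5222,.1006,.186]))"
```

```text
time: 6.4
eef_pos: [0.5203, 0.1013, 0.193]
tool_rot: [0.0, 0.709, 0.705, 0.001]
force: [0.4, 0.1, -0.1]
width: 0.0224
t 6.4 tcp [0.5203 0.1013 0.193 ] err mm [ 1.9 -0.7 -7. ] tool shift [-0.7  1.9  7. ] level [ 0.0017 -0.001   0.    ] F [ 0.4  0.1 -0.1] Ftool [0.1 0.4 0.1] M [ 0.02  0.03 -0.02]
```

```bash
python3 -m pendant '[[0,0,0,0,0,2,1],[0,0,0,0,0,2,1]]'
python3 -c "
from h import *
adv(np.array([.5222,.1006,.186]))"
```

```text
time: 6.6
eef_pos: [0.5204, 0.1013, 0.1887]
tool_rot: [0.0, 0.709, 0.705, 0.001]
force: [-0.3, -1.2, -0.0]
width: 0.0225
t 6.6 tcp [0.5204 0.1013 0.1887] err mm [ 1.8 -0.7 -2.7] tool shift [-0.7  1.8  2.7] level [ 0.0018 -0.001  -0.    ] F [-0.3 -1.2 -0. ] Ftool [-1.2 -0.2  0. ] M [-0.07 -0.09  0.04]
```

```bash
python3 -m pendant '[[0,0,0,0,0,2,1],[0,0,0,0,0,1,1]]'
python3 -c "
from h import *
adv(np.array([.5222,.1006,.186]))"
```

```text
time: 6.8
eef_pos: [0.5206, 0.1012, 0.1854]
tool_rot: [0.0, 0.709, 0.705, 0.001]
force: [-0.0, -0.6, 0.8]
width: 0.0221
t 6.8 tcp [0.5206 0.1012 0.1854] err mm [ 1.6 -0.6  0.6] tool shift [-0.6  1.6 -0.6] level [ 0.0022 -0.0009  0.    ] F [-0.  -0.6  0.8] Ftool [-0.6 -0.  -0.8] M [-0.19 -0.2  -0.03]
```

```bash
python3 -m pendant '[[0,0,0,0,0,1.5,1],[0,0,0,0,0,1,1]]'
python3 -c "
from h import *
adv(np.array([.5222,.1006,.186]))"
```

```text
time: 7.0
eef_pos: [0.5209, 0.1011, 0.1828]
tool_rot: [0.001, 0.709, 0.705, 0.001]
force: [-0.2, -0.6, 1.6]
width: 0.0222
t 7.0 tcp [0.5209 0.1011 0.1828] err mm [ 1.3 -0.5  3.2] tool shift [-0.5  1.3 -3.2] level [ 0.0027 -0.0008 -0.    ] F [-0.2 -0.6  1.6] Ftool [-0.6 -0.2 -1.6] M [-0.38 -0.13  0.02]
```

```bash
python3 -m pendant '[[0,0,0,0,0,1.5,1],[0,0,0,0,0,1,1]]'
python3 -c "
from h import *
adv(np.array([.5222,.1006,.186]))"
```

```text
time: 7.2
eef_pos: [0.521, 0.101, 0.1805]
tool_rot: [0.001, 0.709, 0.705, 0.001]
force: [-2.5, -1.0, 7.0]
width: 0.0222
t 7.2 tcp [0.521  0.101  0.1805] err mm [ 1.2 -0.4  5.5] tool shift [-0.4  1.2 -5.5] level [ 0.0029 -0.0009  0.    ] F [-2.5 -1.   7. ] Ftool [-1.  -2.5 -7. ] M [-0.4   0.44  0.01]
```

```bash
python3 -m pendant '[[0,0,0,0,0,1,1],[0,0,0,0,0,1,1]]'
python3 -c "
from h import *
adv(np.array([.5222,.1006,.186]))"
```

```text
time: 7.4
eef_pos: [0.5211, 0.1011, 0.1791]
tool_rot: [0.001, 0.709, 0.705, 0.002]
force: [-2.5, -1.6, 9.1]
width: 0.0218
t 7.4 tcp [0.5211 0.1011 0.1791] err mm [ 1.1 -0.5  6.9] tool shift [-0.5  1.1 -6.9] level [ 0.0034 -0.0012  0.    ] F [-2.5 -1.6  9.1] Ftool [-1.6 -2.5 -9.1] M [-0.43  0.54 -0.  ]
```

```bash
python3 -m pendant '[[0.003,-0.001,0,-0.7,-1,0.5,1],[0,0,0,-0.3,-0.5,0.5,1]]'
python3 -c "
from h import *
adv(np.array([.5222,.1006,.186]))"
```

```text
time: 7.6
eef_pos: [0.5207, 0.1006, 0.1789]
tool_rot: [0.001, 0.709, 0.705, 0.001]
force: [0.7, -0.6, 5.7]
width: 0.0223
t 7.6 tcp [0.5207 0.1006 0.1789] err mm [1.5 0.  7.1] tool shift [ 0.   1.5 -7.1] level [ 0.003 -0.001  0.   ] F [ 0.7 -0.6  5.7] Ftool [-0.6  0.8 -5.7] M [-0.1  -0.31 -0.01]
```

```bash
python3 -m pendant '[[0,0,0,-0.4,-0.3,1,1],[0,0,0,-0.3,-0.3,1,1]]'
python3 -c "
from h import *
adv(np.array([.5222,.1006,.186]))"
```

```text
time: 7.8
eef_pos: [0.5209, 0.1005, 0.1781]
tool_rot: [0.001, 0.709, 0.705, 0.003]
force: [-2.4, -0.1, 11.6]
width: 0.0219
t 7.8 tcp [0.5209 0.1005 0.1781] err mm [1.3 0.1 7.9] tool shift [ 0.1  1.4 -7.9] level [ 0.0051 -0.0022 -0.    ] F [-2.4 -0.1 11.6] Ftool [ -0.   -2.4 -11.6] M [-0.11  0.43  0.02]
```

```bash
python3 -m pendant '[[0,0,0,-0.3,-0.3,1.2,1],[0,0,0,-0.3,-0.3,1.2,1]]'
python3 -c "
from h import *
adv(np.array([.5222,.1006,.186]))"
```

```text
time: 8.0
eef_pos: [0.5209, 0.1006, 0.1769]
tool_rot: [0.001, 0.709, 0.705, 0.004]
force: [-1.9, -0.3, 11.8]
width: 0.0224
t 8.0 tcp [0.5209 0.1006 0.1769] err mm [1.3 0.  9.1] tool shift [ 0.1  1.4 -9.1] level [ 0.007  -0.0033  0.    ] F [-1.9 -0.3 11.8] Ftool [ -0.3  -1.8 -11.8] M [-0.28  0.39  0.05]
```

```bash
python3 -m pendant '[[0.005,-0.003,0,0,-0.7,1.3,1],[0,0,0,0,-0.5,1.3,1]]'
python3 -c "
from h import *
adv(np.array([.5222,.1006,.186]))"
```

```text
time: 8.2
eef_pos: [0.5211, 0.101, 0.176]
tool_rot: [0.001, 0.709, 0.705, 0.002]
force: [-0.9, -2.1, 12.8]
width: 0.0224
t 8.2 tcp [0.5211 0.101  0.176 ] err mm [ 1.1 -0.4 10. ] tool shift [ -0.3   1.2 -10. ] level [ 0.0054 -0.0014 -0.    ] F [-0.9 -2.1 12.8] Ftool [ -2.1  -0.8 -12.8] M [-0.56  0.32 -0.03]
```

```bash
python3 -m pendant '[[0.003,-0.002,0,0,-0.6,1.3,1],[0,0,0,0,-0.5,1.3,1]]'
python3 -c "
from h import *
adv(np.array([.5222,.1006,.186]))"
```

```text
time: 8.4
eef_pos: [0.5213, 0.1012, 0.1751]
tool_rot: [0.002, 0.709, 0.705, 0.002]
force: [-1.6, -2.1, 13.2]
width: 0.0222
t 8.4 tcp [0.5213 0.1012 0.1751] err mm [ 0.9 -0.6 10.9] tool shift [ -0.6   1.  -10.9] level [ 0.0055 -0.0002  0.    ] F [-1.6 -2.1 13.2] Ftool [ -2.1  -1.5 -13.2] M [-0.69  0.33  0.01]
```

```bash
python3 -m pendant '[[0,0,0,-0.8,-0.6,1,1],[0,0,0,-0.6,-0.4,1,1]]'
python3 -c "
from h import *
adv(np.array([.5222,.1006,.186]))"
```

```text
time: 8.6
eef_pos: [0.5212, 0.1002, 0.1745]
tool_rot: [0.002, 0.709, 0.705, 0.003]
force: [-2.5, -1.0, 11.8]
width: 0.0223
t 8.6 tcp [0.5212 0.1002 0.1745] err mm [ 1.   0.4 11.5] tool shift [  0.4   1.1 -11.5] level [ 0.008  -0.0013  0.    ] F [-2.5 -1.  11.8] Ftool [ -1.   -2.4 -11.8] M [-0.1   0.43  0.  ]
```

```bash
python3 -m pendant '[[0,0,0,-0.6,-0.5,1.2,1],[0,0,0,-0.6,-0.5,1.2,1]]'
python3 -c "
from h import *
adv(np.array([.5222,.1006,.186]))"
```

```text
time: 8.8
eef_pos: [0.5211, 0.0997, 0.1735]
tool_rot: [0.003, 0.709, 0.705, 0.005]
force: [-2.3, 0.6, 11.3]
width: 0.0218
t 8.8 tcp [0.5211 0.0997 0.1735] err mm [ 1.1  0.9 12.5] tool shift [  0.9   1.3 -12.5] level [ 0.0106 -0.0026  0.    ] F [-2.3  0.6 11.3] Ftool [  0.6  -2.2 -11.3] M [-0.02  0.23 -0.02]
```

```bash
python3 -m pendant '[[0.006,-0.002,0,0,-0.6,1.2,1],[0.004,0,0,0,-0.5,1.2,1]]'
python3 -c "
from h import *
adv(np.array([.5222,.1006,.186]))"
```

```text
time: 9.0
eef_pos: [0.5214, 0.1002, 0.1729]
tool_rot: [0.001, 0.709, 0.705, 0.002]
force: [-1.6, -1.1, 14.2]
width: 0.0221
t 9.0 tcp [0.5214 0.1002 0.1729] err mm [ 0.8  0.4 13.1] tool shift [  0.4   0.8 -13.1] level [ 0.0042 -0.0019  0.    ] F [-1.6 -1.1 14.2] Ftool [ -1.1  -1.5 -14.2] M [-0.45  0.11  0.03]
```

```bash
python3 -m pendant '[[0.004,0,0,-0.4,-0.6,1.3,1],[0.002,0,0,-0.3,-0.5,1.3,1]]'
python3 -c "
from h import *
adv(np.array([.5222,.1006,.186]))"
```

```text
time: 9.2
eef_pos: [0.5218, 0.1001, 0.172]
tool_rot: [-0.001, 0.709, 0.705, 0.002]
force: [-1.9, -0.8, 13.7]
width: 0.0221
t 9.2 tcp [0.5218 0.1001 0.172 ] err mm [ 0.4  0.5 14. ] tool shift [  0.6   0.4 -14. ] level [ 0.0016 -0.0032 -0.    ] F [-1.9 -0.8 13.7] Ftool [ -0.8  -1.9 -13.8] M [-0.33  0.25  0.01]
```

```bash
python3 -m pendant '[[0,-0.002,0,-0.3,-0.4,1.3,1],[0,0,0,-0.3,-0.4,1.3,1],[0,0,0,-0.3,-0.4,1.3,1]]'
python3 -c "
from h import *
adv(np.array([.5222,.1006,.186]))"
```

```text
time: 9.5
eef_pos: [0.5219, 0.0998, 0.1702]
tool_rot: [0.001, 0.709, 0.705, 0.003]
force: [-1.5, -0.8, 12.3]
width: 0.0223
t 9.5 tcp [0.5219 0.0998 0.1702] err mm [ 0.3  0.8 15.8] tool shift [  0.8   0.3 -15.8] level [ 0.0051 -0.0026 -0.    ] F [-1.5 -0.8 12.3] Ftool [ -0.8  -1.4 -12.3] M [-0.32  0.31  0.03]
```

```bash
python3 -m pendant '[[0.001,-0.002,0,-0.3,-0.4,1.3,1],[0,0,0,-0.3,-0.4,1.3,1]]'
python3 -c "
from h import *
adv(np.array([.5222,.1006,.186]))
ims=[]
for n,x,y in(('wrist',200,110),('scene',205,80),('side',200,130)):
    ims.append(cv2.resize(vision.grab_frame(n)[y:y+125,x:x+100],(260,325),interpolation=2))
cv2.imwrite('pics/k.png',np.hstack(ims))"
```

```text
time: 9.7
eef_pos: [0.522, 0.0997, 0.1691]
tool_rot: [0.002, 0.709, 0.705, 0.003]
force: [-1.9, -0.4, 12.0]
width: 0.0224
t 9.7 tcp [0.522  0.0997 0.1691] err mm [ 0.2  0.9 16.9] tool shift [  1.    0.3 -16.9] level [ 0.0065 -0.0017  0.    ] F [-1.9 -0.4 12. ] Ftool [ -0.4  -1.8 -12.1] M [-0.33  0.42 -0.  ]
```

View pics/k.png

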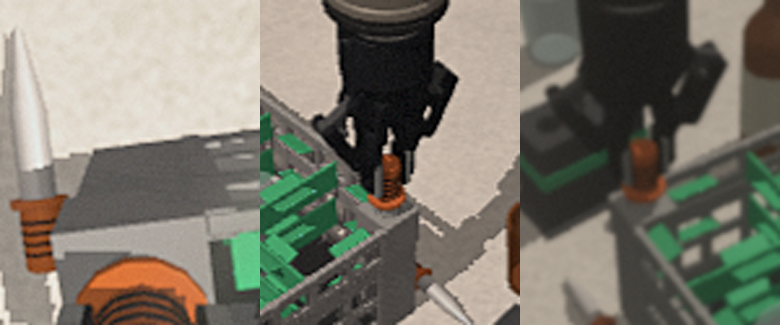

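The pin is upright, still firmly gripped, and its collar is about 1 cm above the frame. I continue.

```bash
python3 -m pendant '[[0.004,-0.002,0,-0.3,-0.4,1.3,1],[0,0,0,-0.3,-0.4,1.3,1],[0,0,0,-0.3,-0.4,1.3,1]]'
python3 -c "
from h import *
adv(np.array([.5222,.1006,.156]))"
```

```text
time: 10.15
eef_pos: [0.5223, 0.0995, 0.1673]
tool_rot: [0.002, 0.709, 0.705, 0.003]
force: [-2.3, -0.7, 12.8]
width: 0.0226
t 10.15 tcp [0.5223 0.0995 0.1673] err mm [ -0.1   1.1 -11.3] tool shift [ 1.1 -0.2 11.3] level [ 0.0063 -0.0013 -0.    ] F [-2.3 -0.7 12.8] Ftool [ -0.7  -2.2 -12.8] M [-0.35  0.4   0.03]
```

```bash
python3 -m pendant '[[0.001,0,0,-0.3,-0.4,1.3,1],[0,0,0,-0.2,-0.4,1.3,1],[0,0,0,-0.2,-0.4,1.3,1]]'
python3 -c "
from h import *
adv(np.array([.5222,.1006,.156]))"
```

```text
time: 10.45
eef_pos: [0.5224, 0.0993, 0.1655]
tool_rot: [0.002, 0.709, 0.705, 0.004]
force: [-2.4, -0.1, 13.3]
width: 0.0223
t 10.45 tcp [0.5224 0.0993 0.1655] err mm [-0.2  1.3 -9.5] tool shift [ 1.2 -0.3  9.5] level [ 0.0088 -0.0027 -0.    ] F [-2.4 -0.1 13.3] Ftool [ -0.1  -2.3 -13.3] M [-0.48  0.4  -0.03]
```

```bash
python3 -m pendant '[[0.005,-0.002,0,-0.3,-0.5,1.3,1],[0.002,0,0,-0.2,-0.4,1.3,1],[0,0,0,-0.2,-0.4,1.3,1]]'
python3 -c "
from h import *
adv(np.array([.5222,.1006,.156]))"
```

```text
time: 10.75
eef_pos: [0.5228, 0.0991, 0.1638]
tool_rot: [0.001, 0.709, 0.705, 0.003]
force: [-1.6, 0.1, 10.5]
width: 0.0221
t 10.75 tcp [0.5228 0.0991 0.1638] err mm [-0.6  1.5 -7.8] tool shift [ 1.4 -0.6  7.8] level [ 0.0058 -0.0021  0.    ] F [-1.6  0.1 10.5] Ftool [  0.1  -1.6 -10.5] M [-0.36  0.22  0.02]
```

```bash
python3 -m pendant '[[0.002,0,0,-0.3,-0.4,1.3,1],[0,0,0,-0.2,-0.4,1.3,1]]'
python3 -c "
from h import *
adv(np.array([.5222,.1006,.156]))"
```

```text
time: 10.95
eef_pos: [0.5228, 0.0989, 0.1624]
tool_rot: [0.001, 0.709, 0.705, 0.003]
force: [-1.4, -0.6, 10.6]
width: 0.0222
t 10.95 tcp [0.5228 0.0989 0.1624] err mm [-0.6  1.7 -6.4] tool shift [ 1.7 -0.6  6.4] level [ 0.006  -0.0029  0.    ] F [-1.4 -0.6 10.6] Ftool [ -0.6  -1.3 -10.6] M [-0.34  0.26 -0.03]
```

```bash
python3 -m pendant '[[0.003,-0.002,0,-0.3,-0.4,1.2,1],[0,0,0,-0.2,-0.4,1.2,1]]'
python3 -c "
from h import *
adv(np.array([.5222,.1006,.156]))"
```

```text
time: 11.15
eef_pos: [0.5229, 0.0989, 0.1611]
tool_rot: [0.001, 0.709, 0.705, 0.002]
force: [-1.7, -2.3, 10.7]
width: 0.0223
t 11.15 tcp [0.5229 0.0989 0.1611] err mm [-0.7  1.7 -5.1] tool shift [ 1.7 -0.7  5.1] level [ 0.0052 -0.0018 -0.    ] F [-1.7 -2.3 10.7] Ftool [ -2.3  -1.7 -10.7] M [-0.31  0.19  0.04]
```

```bash
python3 -m pendant '[[0.002,0,0,-0.3,-0.4,1.2,1],[0,0,0,-0.2,-0.4,1.2,1]]'
python3 -c "
from h import *
adv(np.array([.5222,.1006,.156]))"
```

```text
time: 11.35
eef_pos: [0.5229, 0.0988, 0.1599]
tool_rot: [0.001, 0.709, 0.705, 0.003]
force: [-2.0, -0.8, 9.9]
width: 0.0224
t 11.35 tcp [0.5229 0.0988 0.1599] err mm [-0.7  1.8 -3.9] tool shift [ 1.7 -0.7  3.9] level [ 0.0055 -0.0028  0.    ] F [-2.  -0.8  9.9] Ftool [-0.8 -2.  -9.9] M [-0.28  0.19  0.02]
```

Nearly home; I take smaller steps because the landing is hard.

```bash
python3 -m pendant '[[0.002,0,0,-0.2,-0.4,1.1,1],[0,0,0,-0.2,-0.3,1,1]]'
python3 -c "
from h import *
adv(np.array([.5222,.1006,.156]))"
```

```text
time: 11.55
eef_pos: [0.5229, 0.0988, 0.1588]
tool_rot: [0.001, 0.709, 0.705, 0.003]
force: [-2.2, -1.8, 10.0]
width: 0.0222
t 11.55 tcp [0.5229 0.0988 0.1588] err mm [-0.7  1.8 -2.8] tool shift [ 1.8 -0.8  2.8] level [ 0.0054 -0.0036 -0.    ] F [-2.2 -1.8 10. ] Ftool [ -1.7  -2.2 -10.1] M [-0.27  0.29 -0.  ]
```

```bash
python3 -m pendant '[[0.002,0,0,-0.2,-0.3,0.9,1]]'
python3 -c "
from h import *
adv(np.array([.5222,.1006,.156]))"
```

```text
time: 11.65
eef_pos: [0.523, 0.0988, 0.1585]
tool_rot: [0.0, 0.709, 0.705, 0.003]
force: [-1.9, -1.9, 11.0]
width: 0.0223
t 11.65 tcp [0.523  0.0988 0.1585] err mm [-0.8  1.8 -2.5] tool shift [ 1.7 -0.8  2.5] level [ 0.0043 -0.004  -0.    ] F [-1.9 -1.9 11. ] Ftool [ -1.8  -1.8 -11. ] M [-0.32  0.15  0.03]
```

```bash
python3 -m pendant '[[0.002,0,0,-0.2,-0.3,0.9,1]]'
python3 -c "
from h import *
adv(np.array([.5222,.1006,.156]))"
```

```text
time: 11.75
eef_pos: [0.523, 0.0988, 0.1581]
tool_rot: [-0.0, 0.709, 0.705, 0.003]
force: [-1.0, -1.0, 10.5]
width: 0.0225
t 11.75 tcp [0.523  0.0988 0.1581] err mm [-0.8  1.8 -2.1] tool shift [ 1.7 -0.9  2.1] level [ 0.0033 -0.0045 -0.    ] F [-1.  -1.  10.5] Ftool [ -1.   -1.  -10.5] M [-0.33  0.16 -0.02]
```

```bash
python3 -m pendant '[[0,-0.002,0,-0.1,-0.1,1.1,1],[0,0,0,-0.1,-0.2,1.1,1]]'
python3 -c "
from h import *
adv(np.array([.5222,.1006,.156]))"
```

```text
time: 11.95
eef_pos: [0.5231, 0.0989, 0.1567]
tool_rot: [0.0, 0.709, 0.706, 0.003]
force: [-1.7, -0.5, 8.2]
width: 0.0224
t 11.95 tcp [0.5231 0.0989 0.1567] err mm [-0.9  1.7 -0.7] tool shift [ 1.7 -0.9  0.7] level [ 0.0043 -0.003   0.    ] F [-1.7 -0.5  8.2] Ftool [-0.5 -1.6 -8.2] M [-0.32  0.2   0.  ]
```

```bash
python3 -m pendant '[[0,0,0,-0.1,-0.1,1.1,1],[0,0,0,-0.1,-0.2,1.1,1]]'
python3 -c "
from h import *
adv(np.array([.5222,.1006,.156]))"
```

```text
time: 12.15
eef_pos: [0.523, 0.0989, 0.1552]
tool_rot: [0.001, 0.709, 0.706, 0.003]
force: [-2.3, -1.3, 15.2]
width: 0.0226
t 12.15 tcp [0.523  0.0989 0.1552] err mm [-0.8  1.7  0.8] tool shift [ 1.7 -0.9 -0.8] level [ 0.0053 -0.0034  0.    ] F [-2.3 -1.3 15.2] Ftool [ -1.3  -2.3 -15.2] M [-0.43  0.43 -0.02]
```

```bash
python3 -m pendant '[[0,0,0,0,0,1,1],[0,0,0,0,0,1,1]]'
python3 -c "
from h import *
adv(np.array([.5222,.1006,.156]))
ims=[]
for n,x,y in(('wrist',200,110),('scene',225,110),('side',215,150)):
    k=100 if n=='wrist' else 60
    ims.append(cv2.resize(vision.grab_frame(n)[y:y+k*5//4,x:x+k],(260,325),interpolation=2))
cv2.imwrite('pics/l.png',np.hstack(ims))"
```

```text
time: 12.35
eef_pos: [0.5234, 0.099, 0.155]
tool_rot: [0.001, 0.709, 0.705, 0.004]
force: [-8.0, -2.0, 25.5]
width: 0.0221
t 12.35 tcp [0.5234 0.099  0.155 ] err mm [-1.2  1.6  1. ] tool shift [ 1.6 -1.2 -1. ] level [ 0.0063 -0.004  -0.    ] F [-8.  -2.  25.5] Ftool [ -2.   -7.8 -25.5] M [-0.76  1.87  0.03]
```

View pics/l.png

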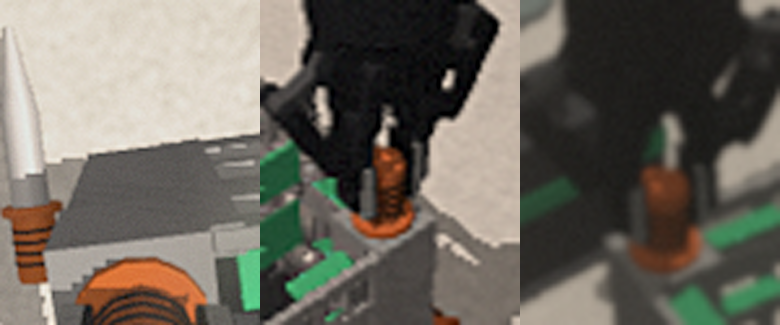

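The hard stop is at TCP z 0.155 (0.156 predicted), and both outside views show the collar lying on the frame's top. I relax while still holding, then release and back off upward.

```bash
python3 -m pendant '[[0,0,0,-0.2,-0.8,0.2,1],[0,0,0,0,-0.2,0.2,1],[0,0,0,0,0,0,1]]'
python3 -m pendant '[[0,0,0,0,0,0,0.5],[0,0,0,0,0,0,0],[0,0,0,0,0,0,-1],[0,0,0,0,0,0,-1],[0,0,0,0,0,0,-1]]'
```

```text
time: 12.8
eef_pos: [0.523, 0.0988, 0.1553]
tool_rot: [0.001, 0.709, 0.705, 0.004]
force: [1.4, -1.4, 1.8]
width: 0.0224
time: 13.3
eef_pos: [0.5218, 0.0991, 0.1543]
tool_rot: [0.0, 0.709, 0.706, 0.003]
force: [0.3, -0.3, 0.2]
width: 0.0789
```

```bash
python3 -m pendant '[[0,0,0,0,0,-15,-1],[0,0,0,0,0,-30,-1],[0,0,0,0,0,-40,-1],[0,0,0,0,0,-40,-1],[0,0,0,0,0,0,-1]]'
python3 -m pendant '[[0,0,0,0,0,0,-1],[0,0,0,0,0,0,-1]]'
python3 - <<'E'
from h import *
ims=[]
for n,x,y in(('wrist',200,130),('scene',215,110),('side',205,150)):
    c=cal(n);i=vision.grab_frame(n);cv2.imwrite(f"pics/{n}9.png",i)
    k=100 if n=='wrist' else 70
    ims.append(cv2.resize(i[y:y+k*5//4,x:x+k],(260,325),interpolation=2))
    print(n,"top exp",proj(c,(.523,.099,.182)),"collar exp",proj(c,(.523,.099,.145)))
cv2.imwrite('pics/m.png',np.hstack(ims));print(robot.get_state()["force"])
E
```

```text
time: 13.8
eef_pos: [0.5198, 0.0985, 0.2823]
tool_rot: [-0.001, 0.709, 0.706, 0.001]
force: [-0.4, 0.0, -1.2]
width: 0.0855
time: 14.0
eef_pos: [0.5198, 0.0986, 0.2826]
tool_rot: [-0.001, 0.709, 0.706, 0.002]
force: [0.5, -1.0, 0.0]
width: 0.0855
wrist top exp [257.14751133 194.57349812] collar exp [256.83154753 185.24489368]
scene top exp [253.52004057 145.84679654] collar exp [253.68270022 157.758447  ]
side top exp [246.76099848 191.64540439] collar exp [247.41379379 205.02834305]
[-0.45100542  0.63368162  0.50195798]
```

View pics/m.png

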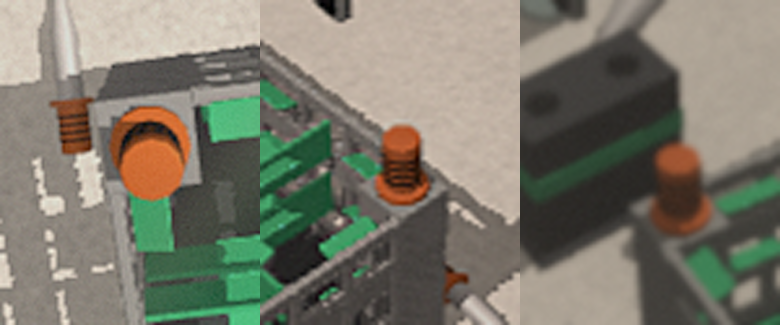

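After release the pin stands upright with its collar flat on the frame. Its top is at scene (253,146) and side (248,192), against predictions of (253.5,146) and (247,192) for home. I hand the job in.

```bash
python3 -c "
from h import *
print(order.close_job())"
```

```text
the job is handed in; nothing more can be done
None
```

The middle-sized pin is down through frame and base with its collar on the frame, and it is released. I handed the job in at about 14 s of the 54 s; no verdict is reported.

**How it went:** I lifted the pin out of the caddy, centred it over the frame hole, and lowered it in steps of 1–2 mm, shifting sideways with the measured side force. The upward force stayed at about 14 N or less through the taper. It peaked at 25.5 N total when the collar met the frame. I pressed once more there to confirm the stop, then relaxed, opened the gripper and backed off.

**Last checks:**
- **Seating:** the hard stop came at TCP height 0.155 m, against 0.156 m predicted for the collar being home.
- **Views after release:** the scene, side and wrist views show the pin upright with the collar flat. Its top is within about 1 px of where it should be in the scene and side views.
- **Contact:** the gripper is open, well above the rack, and the force reads about zero.

**Not measured:**
- **Pin on the base hole:** I only saw the total wrist force. A rough reading of the moments suggested about 10 N, with 22 N as the worst reading, against the 25 N limit.
- **Bottle and tumblers:** I did not re-measure their positions. I saw no contact with them.
- **Large decoy pin:** it toppled by itself beside the caddy, without being touched. I did not follow where it came to rest.

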